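Put the balcony laundry stack back in its places

ROBOT

A 6-joint arm with a two-finger parallel gripper is mounted at the origin on the work surface. World frame = base frame: x ahead of the robot, y to its left, z up, the work surface at z = 0. Lengths are in m, angles in rad, forces in N, time in s.
With the tool pointing down it reaches from about 0.35 to 0.8 m from the base axis. Payload 7.3 kg.
Tool frame: the origin (TCP) lies at the very end of the fingers, on their centre line; the grasp point (between the pads) lies 19 mm behind it; z points along the fingers, y is the line along which they close (so a half turn about z gives the same grasp; the last joint's range is limited). The gripper opens to 85 mm and grips with 20 to 120 N. Pads are 22 mm wide; open, the fingers measure 114 mm over their backs; the gripper's body (76 mm by 85 mm) begins 54 mm behind the grasp point. The pads swing forward as they close: fully open they stand 13 mm farther back than shut.
Start: joints at [1.178, 0.342, 1.524, -0, 1.275, -0.146], TCP at [0.128, 0.509, 0.231] pointing down, gripper open.
Joint ranges: [-2.53, 2.53], [-0.77, 2.02], [0.04, 2.7], [-1, 4.14], [0.28, 2.66], [-3.11, 3.11]. Speed limits (rad/s): [2.57, 2.57, 3.14, 3.14, 3.14, 3.14].

INTERFACE

Orientations are given as a unit quaternion [w, x, y, z].
In Python, from workcell import env, vision, order gives the robot as it stands.
- The arm moves only by the tool step_arm, never from a script. Its argument "increments" is a list of rows, each a list of 5 numbers: the finger opening in m, from 0 to 0.0854, then the shift along the tool's x, y, z in m, then the turn about the tool's z in degrees. In form: [[claw, tx, ty, tz, twist], ...]. A call has 1 to 20 rows; each row is the pose to reach, as a shift and turn from the pose commanded when the call began, along the tool's axes at that moment; what a row does not reach only later rows make up. A row lasts 1/12 s, in which the tool goes at most 41.7 mm and 7.16 degrees, less where a joint would pass 70% of its speed; a pose out of reach is approached as far as the arm can. A call with a gripper value outside its range is refused whole. The fingers move at their own pace and stop on an object; "force" is the grip in N (left out, the last holds). Time passes only in rows, so rows that repeat a pose let the fingers close. It gives the time, the measured TCP pose, the force, the opening and the grip force at its end, in the units of the state.
- env.sense(): the state, without advancing time (a new reading comes with each control period).
- vision.capture(name): name is "scene" or "top" or "wrist"; returns a dict with "color" (420x560x3 uint8, blue, green, red), "fx", "fy", "cx", "cy" (pixels), "rvec" (rotation vector, rad) and "tvec" (3), from world to camera coordinates, as OpenCV has them; the wrist camera has in their place "hand_eye" (4x4, takes a point from camera to tool coordinates, whose origin is the TCP and whose axes are the flange's). Camera axes: x right, y down, z forward; pixel columns grow to the right and rows downward; lengths in m; the calibration is good to about 2 mm. A picture is of the moment at which its call begins: read the wrist's pose just before it. There is no depth.
- order.close_job(): hands the job in; it is judged then, once.
The state is a dict: "time_s": time; "joints": joint angles; "qvel": joint speeds; "effort": joint torques, N m; "ee_pos": TCP position; "tcp_rot": TCP orientation; "ft_force": force on the tool from outside, world axes, zero at the start; "moment": the same for the moment, N m; "opening": finger opening in m; "grip_force": force on a finger pad.
Only numpy, scipy, OpenCV 4.12 (cv2) and the standard library are available. Lean on these libraries where they do the work, as an engineer would, in place of code of your own. Each camera call takes 0.05 s, during which the arm holds its last target. There are 200 camera calls.

TASK

The laundry things have been piled up on one another: take the pile apart from the top, one thing at a time, and put each back in its own place. The peg ring goes down over the post, the brush bristles-down on the slatted rack, the soap dish gently on the ribbed rubber mat, and the peg box flat inside the rimmed tray; each in the middle of its place, the three long things lined up with theirs. Leave the lint comb and the measuring scoop where they are.

Things in the scene. Friction and masses are not known exactly. Their poses are not given: they have to be found in the camera images.
- peg_ring: Turquoise plastic clothes-peg ring, lying flat on top of the pile: outer diameter 60 mm, hole 42 mm, 14 mm high, about 30 g. Origin at the centre of its underside, z up.
- brush: Laundry scrubbing brush without handle, second from the top of the pile, lying bristles down: pale wooden back 90 x 46 mm, 18 mm thick, over a firm cream bristle block 82 x 38 mm, 14 mm high; 32 mm high in all, about 90 g. Origin at the centre of its underside, z up, x along its length. Its underside rests on the dish's ridges.
- soap_dish: White glazed ceramic soap dish, under the brush: a solid rectangular slab 108 x 60 mm with a 4 mm wide rim 20 mm high and ridges inside whose tops are 18 mm high; about 220 g, grasped across its 60 mm width. Origin at the centre of its underside, z up, x along its length. It rests on the lid of the peg box.
- peg_box: Closed box of spare pegs, bottom of the pile, standing on the shelf: grey plastic with a flat white lid that does not come off, 124 x 66 mm, 40 mm high, about 250 g, straight sides, grasped across its 66 mm width. Origin at the centre of its underside, z up, x along its length. 
- post_stand: Aluminium stand fixed to the shelf, place of the peg ring: round foot 90 mm across and 8 mm thick with an upright post 20 mm across in its middle, post top 58 mm above the shelf. Origin at the centre of the foot's underside, z up along the post. The ring lies on the foot with its underside 8 mm above the origin.
- slat_rack: Dark teak draining rack fixed to the shelf, place of the brush: 112 mm long, 70 mm wide, six cross slats with gaps, flat top 12 mm above the shelf, no rim. Origin at the centre of its underside, z up, x along its length. 
- drip_mat: Black rubber mat with fine cross ribs, fixed to the shelf, place of the soap dish: 124 x 76 mm, rib tops 5 mm above the shelf, no rim. Origin at the centre of its underside, z up, x along its length. 
- rim_tray: Pale wooden tray fixed to the shelf, place of the peg box: outside 152 x 94 mm, inside 144 x 86 mm, floor 4 mm and rim top 10 mm above the shelf. Origin at the centre of its underside, z up, x along its length. 
- scoop: Small white plastic measuring scoop standing on the shelf among the places: round cup 54 mm across, 30 mm high, with a flat handle reaching to 75 mm from the cup's centre along x at 26 mm height; to be left alone. Origin at the centre of the cup's underside, z up. (A white detergent jug, 220 mm high, and other goods stand along the far edge and the sides, beyond the working area.)
- lint_comb: Stainless steel lint comb lying flat on the shelf among the places: T-shaped, handle 22 mm wide, toothed head 60 mm wide, about 90 mm long, 6 mm thick; to be left alone. Origin near its middle, on its underside, x from handle to teeth.
Things that resemble listed ones, but are neither listed nor needed, are in the scene too. Several things have the shape of the drip_mat; the one meant has the colours described above. Of the things that look like the rim_tray, take the one that is nearest to the robot's base at the start.

How it is judged:
On the way, in this order (a step that is already met when the one before it is completed fails the run):
1. the peg ring is down over the post, let go (horizontal distance between peg_ring and post_stand below 0.015 m and z of peg_ring in the frame of post_stand between 0.004 and 0.012 m and angle between peg_ring's own z axis and vertical below 0.1 rad and contact force between peg_ring and the fingers below 0.1 N and linear speed of peg_ring below 0.02 m/s), for 0.2 s.
2. the brush is on the slatted rack, bristles down, let go (horizontal distance between brush and slat_rack below 0.015 m and z of brush in the frame of slat_rack between 0.008 and 0.016 m and angle between brush's own z axis and vertical below 0.1 rad and contact force between brush and the fingers below 0.1 N and linear speed of brush below 0.02 m/s and angle between the x axis of brush and the x axis of slat_rack, either way round below 0.22 rad), for 0.2 s.
3. the soap dish is on the ribbed mat, let go (horizontal distance between soap_dish and drip_mat below 0.015 m and z of soap_dish in the frame of drip_mat between 0.001 and 0.009 m and angle between soap_dish's own z axis and vertical below 0.1 rad and contact force between soap_dish and the fingers below 0.1 N and linear speed of soap_dish below 0.02 m/s and angle between the x axis of soap_dish and the x axis of drip_mat, either way round below 0.22 rad), for 0.2 s.
4. the peg box is in the rimmed tray, let go (horizontal distance between peg_box and rim_tray below 0.015 m and z of peg_box in the frame of rim_tray between 0 and 0.008 m and angle between peg_box's own z axis and vertical below 0.1 rad and contact force between peg_box and the fingers below 0.1 N and linear speed of peg_box below 0.02 m/s and angle between the x axis of peg_box and the x axis of rim_tray, either way round below 0.22 rad), for 0.2 s.
At the end, for the whole second after the job is handed in: Each thing lies flat (0.1 rad), released and at rest on its own place: centres within 15 mm, underside within 4 mm of its resting height (foot of the post, slats, ribs, tray floor); brush, dish and box along the length of their places within 0.22 rad, either way round (all of step 1 and all of step 2 and all of step 3 and all of step 4); the robot touches nothing.
It fails at once if the measuring scoop is moved by more than 30 mm (distance of scoop from where it was at the start of the episode above 0.03 m).
It fails at once if the lint comb is moved by more than 30 mm (distance of lint_comb from where it was at the start of the episode above 0.03 m).
It fails at once if the soap dish is dropped (falls free of the fingers at over 0.4 m/s, about 8 mm of fall) (linear speed of soap_dish above 0.4 m/s and contact force between soap_dish and the fingers below 0.1 N).
It also fails if it takes over 138 s, if anything falls off the work surface, if the arm or the gripper's body presses on something with over 40 N, if the wrist force passes 120 N, or if a joint passes its speed limit or range.

## Working session

There is one attempt and no reset: what is moved stays moved. The work goes in short steps, Python scripts to look and compute and a tool call to move; the robot and the scene stay as the last step left them, time stands still between calls to the robot, and variables do not carry over. Pictures are saved under pics/ and viewed, at most 14 in all, crops included, and the job is handed in when it is done.

Besides the shell and the picture viewer there is one more tool, called after ">>>" as name([rows], argument=value, ...), one row to a line, values as JSON. step_arm: Moves the arm, as the interface text tells. Its arguments: {"type":"object","properties":{"increments":{"type":"array","items":{"type":"array","items":{"type":"number"}}},"force":{"type":"number"}},"required":["increments"]}

```bash
mkdir -p pics; ls; python3 - <<'E'
from workcell import env,vision
import cv2,json,numpy as np
s=env.sense();print({k:np.round(v,4).tolist() for k,v in s.items()})
for n in("scene","top"):
    c=vision.capture(n);cv2.imwrite(f"pics/{n}0.png",c["color"])
    np.savez(f"{n}.npz",**c)
    print(n,c["fx"],c["fy"],c["cx"],c["cy"],c["rvec"],c["tvec"])
E
```

```text
pics
{'time_s': 0.0, 'joints': [1.178, 0.3427, 1.525, -0.0, 1.2754, -0.146], 'qvel': [0.0009, -0.0003, 0.0002, -0.0004, -0.0007, 0.0009], 'effort': [0.0038, -43.3681, -24.6014, 0.0002, 0.0077, -0.0], 'ee_pos': [0.1281, 0.5087, 0.2306], 'tcp_rot': [-0.0002, 0.1231, 0.9924, -0.0007], 'ft_force': [0.9956, 0.1308, 0.6966], 'moment': [0.0141, -0.0481, -0.0152], 'grip_force': 0.0, 'opening': 0.0859}
scene 477.01350795983404 477.01350795983404 282.42787183028696 208.01506220620445 [ 1.35317501  1.968871   -1.0247026 ] [ 0.18342931 -0.18138     1.87735018]
top 490.20451298320125 490.20451298320125 279.9452307122369 210.2483045102288 [ 2.16666433 -2.21445032  0.08587505] [0.01270042 0.47527214 1.22383006]
```

View pics/top0.png

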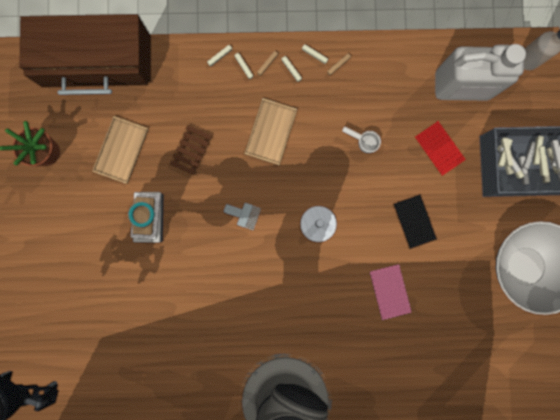

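View pics/scene0.png

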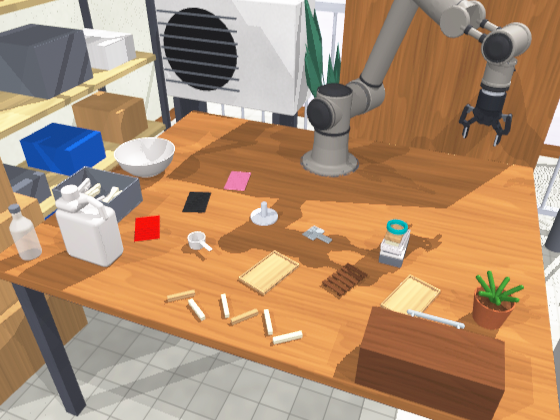

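The top view shows the pile at (147,217), rack (191,149), trays (120,149) and (271,131), post (319,224), black mat (415,221), comb (243,214) and scoop (368,141). The scene view confirms this. I'll take enlarged crops next.

```bash
python3 - <<'E'
import cv2
im=cv2.imread("pics/top0.png")
for n,(x,y) in {"cropL":(85,100),"cropR":(240,90)}.items():
    w=200;h=150
    c=cv2.resize(im[y:y+h,x:x+w],None,fx=4,fy=4,interpolation=cv2.INTER_CUBIC)
    cv2.imwrite(f"pics/{n}.png",cv2.convertScaleAbs(c,alpha=1.5,beta=15))
E
```

```text
(no output)
```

View pics/cropL.png

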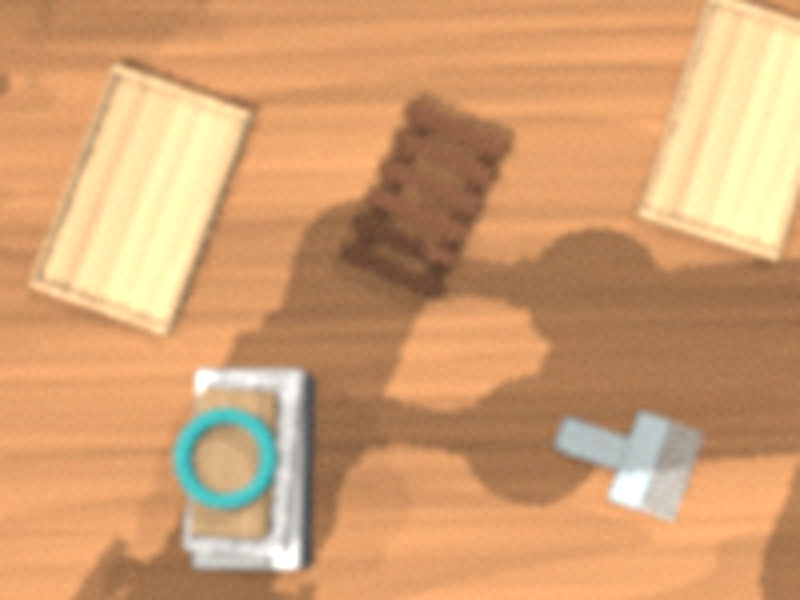

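View pics/cropR.png

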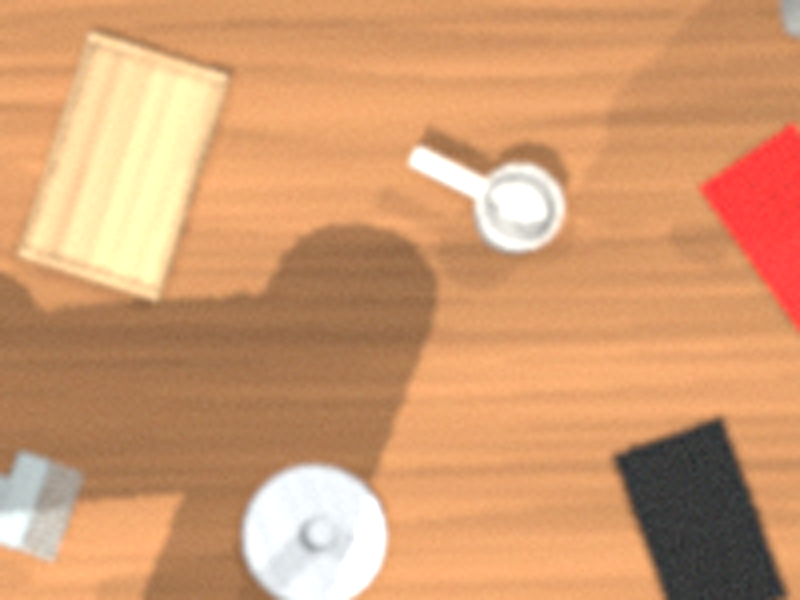

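Crop L shows the ring centred at (225,458), the brush edges, the dish and box corners, and the rack corners. Crop R shows the near tray's corners, the foot centre (315,535) and the mat. I'll compute positions from these.

```bash
cat > h.py <<'E'
import cv2,numpy as np
from scipy.spatial.transform import Rotation as R
from workcell import env,vision
def ray(c,uv,z,s=None):
    """pixels to world points on plane z; s = state for wrist camera"""
    uv=np.atleast_2d(np.float64(uv))
    d=np.c_[(uv[:,0]-c["cx"])/c["fx"],(uv[:,1]-c["cy"])/c["fy"],np.ones(len(uv))]
    if s is None:
        M=cv2.Rodrigues(np.float64(c["rvec"]))[0].T; o=-M@np.ravel(c["tvec"])
    else:
        q=s["tcp_rot"];T=R.from_quat([q[1],q[2],q[3],q[0]]).as_matrix();H=np.array(c["hand_eye"])
        M=T@H[:3,:3];o=T@H[:3,3]+s["ee_pos"]
    d=d@M.T
    return o+d*((z-o[2])/d[:,2])[:,None]
def rect(P):
    "centre, size, long axis yaw deg"
    P=np.asarray(P)[:,:2];c=P.mean(0)
    (_,sz,a)=cv2.minAreaRect(np.float32(P*1000))
    b=cv2.boxPoints(cv2.minAreaRect(np.float32(P*1000)));e=[b[1]-b[0],b[2]-b[1]];l=max(e,key=np.linalg.norm)
    return "c",c.round(4).tolist(),"size",np.round(sz,1).tolist(),"yaw",round(np.degrees(np.arctan2(l[1],l[0]))%180,1)
def move(p,yaw=None):
    "shift in tool axes to p with tool x yaw (deg) nearest mod 180"
    s=env.sense();q=s["tcp_rot"];r=R.from_quat([q[1],q[2],q[3],q[0]])
    x=r.as_matrix()[:,0];cur=np.degrees(np.arctan2(x[1],x[0]))
    t=r.inv().apply(np.array(p)-s["ee_pos"])
    tw=None if yaw is None else -((yaw-cur+90)%180-90)
    print("tool x yaw",round(cur,2),"z",r.as_matrix()[:,2].round(3),"shift",t.round(4),"twist",tw,"joints",np.round(s["joints"],2))
E
python3 - <<'E'
from h import *
c=dict(np.load("top.npz"));c={k:v for k,v in c.items()}
L=lambda P:np.array(P)/4+[85,100]-.375
Rr=lambda P:np.array(P)/4+[240,90]-.375
im=c["color"]
print("tray",rect(ray(c,Rr([(92,32),(230,72),(157,300),(22,254)]),.008)))
print("tray other",rect(ray(c,L([(118,62),(254,105),(165,335),(33,287)]),.008)))
print("rack",rect(ray(c,L([(420,92),(515,128),(437,297),(342,255)]),.012)))
m=np.zeros(im.shape[:2],np.uint8);m[185:260,385:445]=(im[185:260,385:445].max(2)<45)
b=cv2.boxPoints(cv2.minAreaRect(cv2.findNonZero(m)));print("mat",b.round(1).tolist(),rect(ray(c,b,.005)))
print("foot",ray(c,Rr([(315,536)]),.008),"post",ray(c,Rr([(320,529)]),.058))
h=cv2.cvtColor(im,cv2.COLOR_BGR2HSV);k=cv2.inRange(h,(80,100,60),(100,255,255));k[:190]=0;k[240:]=0;k[:,:120]=0;k[:,165:]=0
cc=cv2.minEnclosingCircle(cv2.findNonZero(k));print(cc,"ring",ray(c,[cc[0]],.102))
print("brush",rect(ray(c,L([(195,388),(277,388),(270,540),(190,535)]),.09)))
print("dish",rect(ray(c,L([(197,370),(307,370),(298,558),(185,548)]),.060)))
print("box",ray(c,L([(192,568),(307,570)]),.04))
print("scoop",ray(c,Rr([(520,208)]),.03),"comb",ray(c,L([(555,435),(690,480)]),.006))
E
```

```text
tray ('c', [0.682, 0.0208], 'size', [93.0, 156.0], 'yaw', np.float32(161.1))
tray other ('c', [0.6426, 0.4078], 'size', [92.1, 158.3], 'yaw', np.float32(158.8))
rack ('c', [0.6406, 0.2242], 'size', [66.5, 119.7], 'yaw', np.float32(154.7))
mat [[394.1000061035156, 204.0], [419.8999938964844, 194.89999389648438], [435.1000061035156, 238.1999969482422], [409.3999938964844, 247.3000030517578]] ('c', [0.4411, -0.3412], 'size', [117.7, 70.7], 'yaw', np.float32(17.3))
foot [[ 0.43980794 -0.0947486   0.008     ]] post [[ 0.44201475 -0.09352568  0.058     ]]
((141.1976776123047, 214.01162719726562), 12.362543106079102) ring [[0.46767491 0.32910817 0.102     ]]
brush ('c', [0.4654, 0.3284], 'size', [48.6, 90.3], 'yaw', np.float32(177.1))
dish ('c', [0.468, 0.3281], 'size', [68.6, 114.6], 'yaw', np.float32(177.0))
box [[0.40412286 0.36728129 0.04      ]
 [0.40133243 0.2965934  0.04      ]]
scoop [[ 0.64365174 -0.22828948  0.03      ]] comb [[0.48404406 0.14631514 0.006     ]
 [0.45347231 0.06086493 0.006     ]]
```

```bash
python3 -c "
from h import *
move([.44,.329,.29],177)"
```

```text
tool x yaw 165.86 z [-0.001 -0.001 -1.   ] shift [-0.3463 -0.0982 -0.0592] twist -11.14145429118173 joints [ 1.18  0.34  1.52 -0.    1.28 -0.15]
```

>>> step_arm([
  [0.0854, -0.035, -0.01, -0.03, -5],
  [0.0854, -0.07, -0.02, -0.059, -11.1],
  [0.0854, -0.105, -0.03, -0.059, -11.1],
  [0.0854, -0.14, -0.04, -0.059, -11.1],
  [0.0854, -0.175, -0.05, -0.059, -11.1],
  [0.0854, -0.21, -0.06, -0.059, -11.1],
  [0.0854, -0.245, -0.07, -0.059, -11.1],
  [0.0854, -0.28, -0.08, -0.059, -11.1],
  [0.0854, -0.315, -0.09, -0.059, -11.1],
  [0.0854, -0.346, -0.098, -0.059, -11.1],
  [0.0854, -0.346, -0.098, -0.059, -11.1],
  [0.0854, -0.346, -0.098, -0.059, -11.1],
  [0.0854, -0.346, -0.098, -0.059, -11.1],
  [0.0854, -0.346, -0.098, -0.059, -11.1],
])

```text
time_s: 1.27
ee_pos: [0.4388, 0.3301, 0.2902]
tcp_rot: [-0.0, 0.026, 1.0, 0.0]
ft_force: [-0.3, 0.5, -0.3]
opening: 0.0855
grip_force: 0.0
```

```bash
cat > w.py <<'E'
import sys,pickle
from h import *
n=sys.argv[1];s=env.sense();c=vision.capture("wrist")
pickle.dump((s,c),open(n+".pkl","wb"));cv2.imwrite(f"pics/{n}.png",c["color"])
print(np.round(s["ee_pos"],4),s["time_s"],s["opening"]);print(np.round(c["hand_eye"],3))
E
python3 w.py w1
```

```text
[0.4388 0.3301 0.2902] 1.2667 0.08545752819109495
[[-0.    -0.945 -0.327  0.084]
 [ 1.    -0.     0.     0.   ]
 [-0.    -0.327  0.945 -0.143]
 [ 0.     0.     0.     1.   ]]
```

View pics/w1.png

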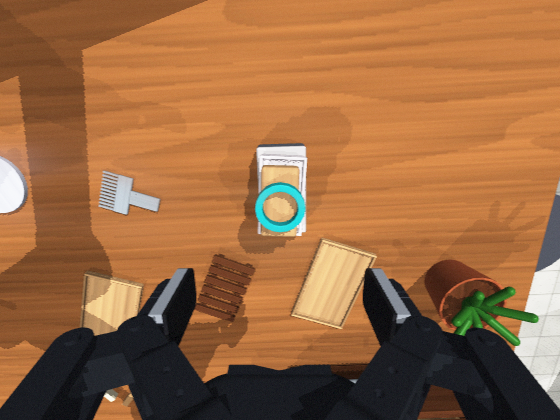

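The wrist picture shows the ring at (281,208), the pile beneath it, the rack at (226,287), the far tray at (334,283) and the comb at the left.

```bash
python3 - <<'E'
import cv2
im=cv2.imread("pics/w1.png")[138:336,185:385]
cv2.imwrite("pics/w1c.png",cv2.resize(im,None,fx=3,fy=3,interpolation=cv2.INTER_CUBIC))
E
```

```text
(no output)
```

View pics/w1c.png

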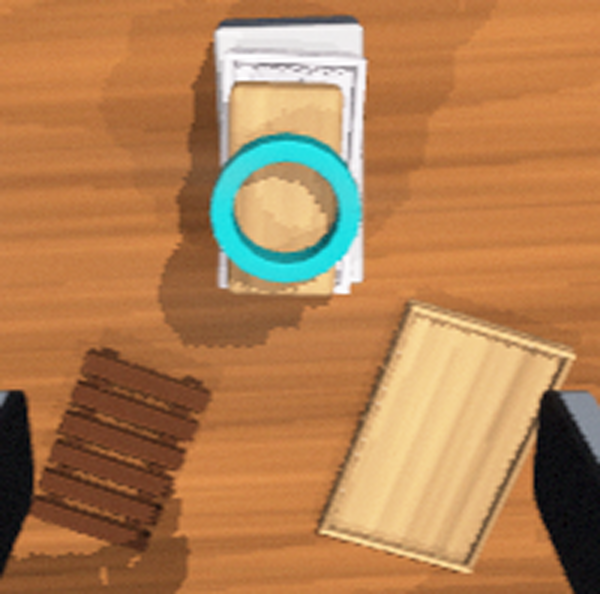

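The crop shows the ring's top centre at (286,208), the brush back, the dish and lid corners, and the rack corners (95,347), (212,385), (143,552), (33,510).

```bash
python3 - <<'E'
from h import *
import pickle
s,c=pickle.load(open("w1.pkl","rb"))
L=lambda P:(np.array(P)-1)/3+[185,138]
im=c["color"];h=cv2.cvtColor(im,cv2.COLOR_BGR2HSV)
k=cv2.inRange(h,(80,180,180),(100,255,255));k[:170]=0;k[250:]=0;k[:,:240]=0;k[:,320:]=0
e=cv2.minEnclosingCircle(cv2.findNonZero(k));print(e,"ring",ray(c,[e[0]],.103,s), ray(c,L([(286,207)]),.104,s))
print("brush",rect(ray(c,L([(231,84),(343,84),(334,294),(229,292)]),.09,s)),ray(c,L([(231,84),(343,84),(334,294),(229,292)]),.09,s).round(4).tolist())
print("dish TL,TR,BR",ray(c,L([(222,56),(367,61),(360,282)]),.06,s).round(4).tolist())
print("box",rect(ray(c,L([(216,25),(362,22),(350,293),(219,290)]),.04,s)),ray(c,L([(216,25),(362,22),(350,293),(219,290)]),.04,s).round(4).tolist())
print("rack",rect(ray(c,L([(95,347),(212,385),(143,552),(33,510)]),.012,s)))
print("rack slats dir",[ (lambda d:np.degrees(np.arctan2(d[1],d[0])))(np.diff(ray(c,L(p),.012,s),axis=0)[0]) for p in ([(95,347),(212,385)],[(33,510),(143,552)],[(95,347),(33,510)],[(212,385),(143,552)])])
move([.468,.329,.15],178)
E
```

```text
((279.7721862792969, 207.60397338867188), 24.376985549926758) ring [[0.466296   0.32981308 0.103     ]] [[0.46481201 0.3301545  0.104     ]]
brush ('c', [0.4633, 0.3295], 'size', [44.3, 89.3], 'yaw', np.float32(175.8)) [[0.4179, 0.3111, 0.09], [0.4202, 0.3547, 0.09], [0.5092, 0.3482, 0.09], [0.506, 0.304, 0.09]]
dish TL,TR,BR [[0.4115, 0.3061, 0.06], [0.4167, 0.3668, 0.06], [0.5174, 0.3615, 0.06]]
box ('c', [0.4656, 0.3306], 'size', [63.7, 129.0], 'yaw', np.float32(176.1)) [[0.4009, 0.303, 0.04], [0.4029, 0.3667, 0.04], [0.5316, 0.3579, 0.04], [0.5267, 0.2948, 0.04]]
rack ('c', [0.6333, 0.2299], 'size', [67.3, 117.5], 'yaw', np.float32(155.7))
rack slats dir [np.float64(66.64303491913941), np.float64(61.55161454065699), np.float64(-25.29076469830262), np.float64(-24.330303311318634)]
tool x yaw 177.05 z [-0.  0. -1.] shift [-0.0293  0.0002  0.1404] twist -0.9481708459171898 joints [ 0.51  0.35  1.35  0.    1.44 -1.01]
```

>>> step_arm([
  [0.0854, -0.027, 0, 0.03, 0.5],
  [0.0854, -0.027, 0, 0.06, 0.5],
  [0.0854, -0.027, 0, 0.09, 0.5],
  [0.0854, -0.027, 0, 0.12, 0.5],
  [0.0854, -0.027, 0, 0.15, 0.5],
  [0.0854, -0.027, 0, 0.175, 0.5],
  [0.0854, -0.027, 0, 0.195, 0.5],
  [0.0854, -0.027, 0, 0.206, 0.5],
  [0.0854, -0.027, 0, 0.206, 0.5],
  [0.0854, -0.027, 0, 0.206, 0.5],
  [0.05, -0.027, 0, 0.206, 0.5],
  [0.05, -0.027, 0, 0.206, 0.5],
  [0.05, -0.027, 0, 0.206, 0.5],
  [0.05, -0.027, 0, 0.206, 0.5],
  [0.05, -0.027, 0, 0.206, 0.5],
  [0.05, -0.027, 0, 0.206, 0.5],
], force=25)

```text
time_s: 2.65
ee_pos: [0.4676, 0.3287, 0.0864]
tcp_rot: [0.001, 0.031, 1.0, 0.001]
ft_force: [-1.4, 0.7, 5.9]
opening: 0.0599
grip_force: 25.9
```

>>> step_arm([
  [0.05, 0, 0, -0.02, 0],
  [0.05, 0, 0, -0.05, 0],
  [0.05, 0, 0, -0.08, 0],
  [0.05, 0, -0.02, -0.1, 0],
  [0.05, 0, -0.05, -0.11, 0],
  [0.05, 0, -0.085, -0.11, 0],
  [0.05, 0, -0.12, -0.11, 0],
  [0.05, 0, -0.155, -0.11, 0],
  [0.05, 0, -0.19, -0.11, 0],
  [0.05, 0, -0.225, -0.11, 0],
  [0.05, 0, -0.26, -0.11, 0],
  [0.05, 0, -0.295, -0.11, 0],
  [0.05, 0, -0.33, -0.11, 0],
  [0.05, 0, -0.365, -0.11, 0],
  [0.05, 0, -0.395, -0.11, 0],
  [0.05, 0, -0.415, -0.11, 0],
  [0.05, 0, -0.424, -0.11, 0],
  [0.05, 0, -0.424, -0.11, 0],
  [0.05, 0, -0.424, -0.11, 0],
  [0.05, 0, -0.424, -0.11, 0],
])

```text
time_s: 4.32
ee_pos: [0.4406, -0.094, 0.1945]
tcp_rot: [0.0, 0.03, 1.0, 0.0]
ft_force: [0.8, -0.2, -0.1]
opening: 0.0598
grip_force: 27.2
```

```bash
python3 w.py w2; python3 -c "
from h import *
move([.441,-.094,.15])"
```

```text
[ 0.4406 -0.094   0.1945] 4.3167 0.059827397778747994
[[-0.    -0.945 -0.327  0.084]
 [ 1.    -0.     0.     0.   ]
 [-0.    -0.327  0.945 -0.143]
 [ 0.     0.     0.     1.   ]]
tool x yaw 176.55 z [ 0.  0. -1.] shift [-0.0003 -0.0001  0.0445] twist None joints [-0.38  0.24  1.78  0.    1.12 -1.89]
```

View pics/w2.png

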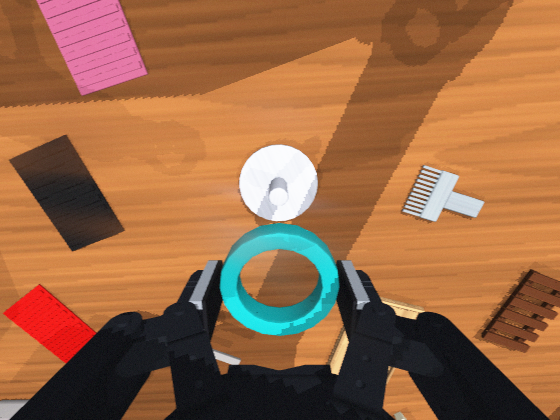

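The ring is held at (280,279). The foot centre is at (278,183), the post top at (279,197), and the black mat's corners are (11,159), (66,135), (124,230), (72,251).

```bash
python3 - <<'E'
from h import *
import pickle
s,c=pickle.load(open("w2.pkl","rb"))
print("foot",ray(c,[(278.5,182.5)],.008,s),"post",ray(c,[(279,197)],.058,s))
print("mat",rect(ray(c,[(11,159),(66,135),(124,230),(72,251)],.005,s)))
for z in(.2,.21,.22):print("ring",z,ray(c,[(279.5,277)],z,s))
E
```

```text
foot [[ 0.4377247  -0.09411146  0.008     ]] post [[ 0.44006319 -0.09369524  0.058     ]]
mat ('c', [0.4402, -0.3396], 'size', [122.4, 75.5], 'yaw', np.float32(17.9))
ring 0.2 [[ 0.4420428  -0.09358721  0.2       ]]
ring 0.21 [[ 0.43581088 -0.09322858  0.21      ]]
ring 0.22 [[ 0.42957895 -0.09286996  0.22      ]]
```

>>> step_arm([
  [0.05, -0.003, 0, 0.03, 0],
  [0.05, -0.003, 0, 0.06, 0],
  [0.05, -0.003, 0, 0.09, 0],
  [0.05, -0.003, 0, 0.12, 0],
  [0.05, -0.003, 0, 0.145, 0],
  [0.05, -0.003, 0, 0.165, 0],
  [0.05, -0.003, 0, 0.178, 0],
  [0.05, -0.003, 0, 0.185, 0],
  [0.05, -0.003, 0, 0.1865, 0],
  [0.05, -0.003, 0, 0.1865, 0],
  [0.05, -0.003, 0, 0.1865, 0],
])

```text
time_s: 5.28
ee_pos: [0.4443, -0.0951, 0.0085]
tcp_rot: [0.001, 0.031, 1.0, -0.0]
ft_force: [1.9, 0.6, -0.2]
opening: 0.0594
grip_force: 27.2
```

Nothing has touched the foot yet, so I'll release, wait, and lift.

>>> step_arm([
  [0.0854, 0, 0, 0, 0],
  [0.0854, 0, 0, 0, 0],
  [0.0854, 0, 0, 0, 0],
  [0.0854, 0, 0, 0, 0],
  [0.0854, 0, 0, -0.005, 0],
  [0.0854, 0, 0, -0.025, 0],
  [0.0854, 0, 0, -0.055, 0],
  [0.0854, 0, 0, -0.085, 0],
  [0.0854, 0, 0, -0.12, 0],
  [0.0854, 0, 0, -0.16, 0],
  [0.0854, 0, 0, -0.19, 0],
  [0.0854, 0, 0, -0.2, 0],
  [0.0854, 0, 0, -0.2, 0],
  [0.0854, 0, 0, -0.2, 0],
])

```text
time_s: 6.45
ee_pos: [0.4434, -0.0952, 0.208]
tcp_rot: [0.0, 0.031, 1.0, -0.0]
ft_force: [-1.1, 1.3, -0.5]
opening: 0.0852
grip_force: 0.0
```

```bash
python3 w.py w3; python3 - <<'E'
from h import *
import pickle
s,c=pickle.load(open("w3.pkl","rb"))
h=cv2.cvtColor(c["color"],cv2.COLOR_BGR2HSV)
k=cv2.inRange(h,(80,150,80),(100,255,255));n=cv2.findNonZero(k);e=cv2.minEnclosingCircle(n);print(e,"ring",ray(c,[e[0]],.018,s))
b=ray(c,[(e[0][0]-e[1],e[0][1]),(e[0][0]+e[1],e[0][1])],.022,s);print("dia",np.linalg.norm(b[0]-b[1]))
move([.463,.3295,.20],176)
E
```

```text
[ 0.4434 -0.0952  0.208 ] 6.45 0.08516426274547632
[[-0.    -0.945 -0.327  0.084]
 [ 1.    -0.     0.     0.   ]
 [-0.    -0.327  0.945 -0.143]
 [ 0.     0.     0.     1.   ]]
((279.19073486328125, 183.8402099609375), 25.51055908203125) ring [[ 0.44306503 -0.09480325  0.018     ]]
dia 0.0583137558342988
tool x yaw 176.46 z [-0.001  0.001 -1.   ] shift [0.0062 0.4249 0.0073] twist 0.45567852340539616 joints [-0.38  0.23  1.75  0.    1.16 -1.89]
```

The ring is seated at (0.443,-0.095). Now I'll go back over the pile.

>>> step_arm([
  [0.0854, 0.001, 0.03, 0, 0],
  [0.0854, 0.001, 0.065, 0, 0],
  [0.0854, 0.002, 0.1, 0, 0],
  [0.0854, 0.002, 0.135, 0, 0],
  [0.0854, 0.003, 0.17, 0, 0],
  [0.0854, 0.003, 0.205, 0, 0],
  [0.0854, 0.004, 0.24, 0, 0],
  [0.0854, 0.004, 0.275, 0, 0],
  [0.0854, 0.005, 0.31, 0, 0],
  [0.0854, 0.005, 0.345, 0, 0],
  [0.0854, 0.006, 0.38, 0, 0],
  [0.0854, 0.006, 0.41, 0, 0],
  [0.0854, 0.006, 0.425, 0, 0.5],
  [0.0854, 0.006, 0.425, 0, 0.5],
  [0.0854, 0.006, 0.425, 0, 0.5],
  [0.0854, 0.006, 0.425, 0, 0.5],
])

```text
time_s: 7.83
ee_pos: [0.4633, 0.3282, 0.2064]
tcp_rot: [-0.001, 0.035, 0.999, -0.001]
ft_force: [0.5, -0.1, -0.1]
opening: 0.0855
grip_force: 0.0
```

```bash
python3 w.py w4; python3 - <<'E'
import cv2
im=cv2.imread("pics/w4.png")[100:300,185:385]
cv2.imwrite("pics/w4c.png",cv2.resize(im,None,fx=3,fy=3,interpolation=cv2.INTER_CUBIC))
E
```

```text
[0.4633 0.3282 0.2064] 7.8333 0.08546354423502077
[[-0.    -0.945 -0.327  0.084]
 [ 1.    -0.     0.     0.   ]
 [-0.    -0.327  0.945 -0.143]
 [ 0.     0.     0.     1.   ]]
```

View pics/w4c.png

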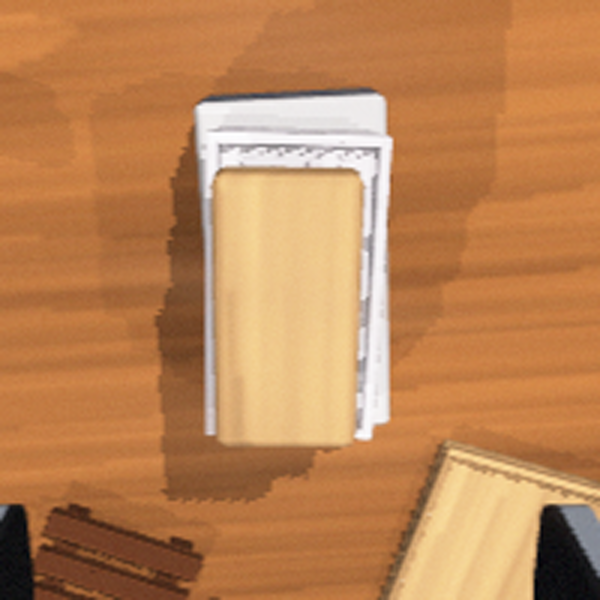

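The brush corners are (214,168), (363,168), (361,446), (216,444). The dish corners are (208,130), (391,137), (371,440), (207,436), and the lid corners (195,102), (386,94), (388,424).

```bash
python3 - <<'E'
from h import *
import pickle
s,c=pickle.load(open("w4.pkl","rb"))
L=lambda P:(np.array(P)-1)/3+[185,100]
def ang(P):
    d=np.diff(P,axis=0)[:,:2];return np.degrees(np.arctan2(d[:,1],d[:,0])).round(1),np.linalg.norm(d,axis=1).round(4)
for n,P,z in(("brush",[(214,168),(363,168),(361,446),(216,444)],.09),("dish",[(208,130),(391,137),(371,440),(207,436)],.06),("box",[(195,102),(386,94),(388,424)],.04)):
    W=ray(c,L(P),z,s);print(n,W.round(4)[:,:2].tolist(),ang(W),rect(W) if len(W)>3 else W[[0,2]].mean(0))
move([.464,.3295,.068],176)
E
```

```text
brush [[0.4175, 0.3114], [0.4205, 0.3546], [0.51, 0.3503], [0.506, 0.3035]] (array([ 86. ,  -2.8, -94.9]), array([0.0434, 0.0896, 0.047 ])) ('c', [0.4635, 0.3299], 'size', [47.0, 89.6], 'yaw', np.float32(175.1))
dish [[0.4096, 0.3079], [0.416, 0.3663], [0.523, 0.3558], [0.5172, 0.2969]] (array([ 83.8,  -5.6, -95.5]), array([0.0587, 0.1075, 0.0591])) ('c', [0.4664, 0.3317], 'size', [59.1, 108.2], 'yaw', np.float32(174.2))
box [[0.4021, 0.3026], [0.404, 0.3673], [0.5265, 0.364]] (array([88.3, -1.5]), array([0.0647, 0.1225])) [0.46432706 0.33327083 0.04      ]
tool x yaw 175.91 z [-0.002 -0.001 -1.   ] shift [-0.0006  0.0017  0.1389] twist -0.08778360344905423 joints [ 0.48  0.44  1.44 -0.    1.26 -1.02]
```

>>> step_arm([
  [0.0854, -0.0005, 0.0017, 0.03, 0],
  [0.0854, -0.0005, 0.0017, 0.06, 0],
  [0.0854, -0.0005, 0.0017, 0.09, 0],
  [0.0854, -0.0005, 0.0017, 0.115, 0],
  [0.0854, -0.0005, 0.0017, 0.13, 0],
  [0.0854, -0.0005, 0.0017, 0.138, 0],
  [0.0854, -0.0005, 0.0017, 0.138, 0],
  [0.0854, -0.0005, 0.0017, 0.138, 0],
  [0.035, -0.0005, 0.0017, 0.138, 0],
  [0.035, -0.0005, 0.0017, 0.138, 0],
  [0.035, -0.0005, 0.0017, 0.138, 0],
  [0.035, -0.0005, 0.0017, 0.138, 0],
  [0.035, -0.0005, 0.0017, 0.138, 0],
  [0.035, -0.0005, 0.0017, 0.138, 0],
  [0.035, -0.0005, 0.0017, 0.138, 0],
], force=40)

```text
time_s: 9.13
ee_pos: [0.465, 0.3313, 0.071]
tcp_rot: [0.001, 0.035, 0.999, 0.0]
ft_force: [-1.2, -0.8, 6.2]
opening: 0.0449
grip_force: 42.1
```

>>> step_arm([
  [0.035, 0, 0, -0.015, 0],
  [0.035, 0, 0, -0.04, 0],
  [0.035, 0, 0, -0.07, 0],
  [0.035, 0, 0, -0.1, 0],
  [0.035, -0.015, -0.008, -0.12, 5],
  [0.035, -0.04, -0.02, -0.13, 10],
  [0.035, -0.07, -0.036, -0.13, 15],
  [0.035, -0.1, -0.051, -0.13, 20.5],
  [0.035, -0.13, -0.067, -0.13, 20.5],
  [0.035, -0.155, -0.08, -0.13, 20.5],
  [0.035, -0.172, -0.088, -0.13, 20.5],
  [0.035, -0.178, -0.091, -0.13, 20.5],
  [0.035, -0.178, -0.091, -0.13, 20.5],
  [0.035, -0.178, -0.091, -0.13, 20.5],
  [0.035, -0.178, -0.091, -0.13, 20.5],
])

```text
time_s: 10.38
ee_pos: [0.6345, 0.2287, 0.1999]
tcp_rot: [-0.0, 0.212, 0.977, 0.0]
ft_force: [0.5, 0.2, -0.6]
opening: 0.0453
grip_force: 41.3
```

```bash
python3 w.py w5; python3 -c "
from h import *
move([.636,.227,.2],155.5)"
```

```text
[0.6345 0.2287 0.1999] 10.3833 0.045293542817962544
[[-0.    -0.945 -0.327  0.084]
 [ 1.    -0.    -0.     0.   ]
 [ 0.    -0.327  0.945 -0.143]
 [ 0.     0.     0.     1.   ]]
tool x yaw 155.55 z [-0.  0. -1.] shift [-0.0021 -0.001   0.0001] twist 0.04567710104822709 joints [ 0.23  0.65  1.1   0.    1.39 -0.91]
```

View pics/w5.png

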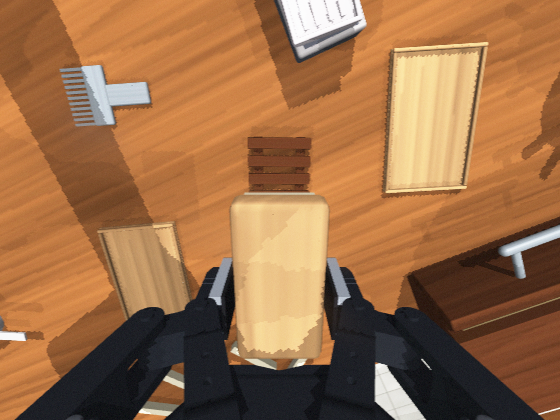

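The rack's near end runs along row 138, from column 249 to 311. The brush is held with its near edge at row 195, columns 232–328.

```bash
python3 - <<'E'
from h import *
import pickle
s,c=pickle.load(open("w5.pkl","rb"))
E=ray(c,[(249,137.5),(311,137.5)],.012,s);print(E,"w",np.linalg.norm(E[1]-E[0]))
a=np.radians(155.5);u=np.array([np.cos(a),np.sin(a),0])
print("rack c",E.mean(0)-.056*u)
B=ray(c,[(231,198),(328,198)],.219,s);B2=ray(c,[(280,193)],.219,s)
print("brush w",np.linalg.norm(B[1]-B[0]),"c",B2-.045*u,B.mean(0)-.045*u)
E
```

```text
[[0.57249247 0.22115792 0.012     ]
 [0.60054187 0.28278925 0.012     ]] w 0.06771402749064918
rack c [0.637475   0.22875076 0.012     ]
brush w 0.04235840383862896 c [[0.63102619 0.23101665 0.219     ]] [0.63299913 0.22988126 0.219     ]
```

>>> step_arm([
  [0.035, -0.004, 0.0005, 0.03, 0],
  [0.035, -0.004, 0.0005, 0.06, 0],
  [0.035, -0.004, 0.0005, 0.09, 0],
  [0.035, -0.004, 0.0005, 0.12, 0],
  [0.035, -0.004, 0.0005, 0.145, 0],
  [0.035, -0.004, 0.0005, 0.16, 0],
  [0.035, -0.004, 0.0005, 0.168, 0],
  [0.035, -0.004, 0.0005, 0.1715, 0],
  [0.035, -0.004, 0.0005, 0.174, 0],
  [0.035, -0.004, 0.0005, 0.174, 0],
  [0.035, -0.004, 0.0005, 0.174, 0],
])

```text
time_s: 11.35
ee_pos: [0.6401, 0.2268, 0.0273]
tcp_rot: [0.001, 0.212, 0.977, 0.001]
ft_force: [-0.8, -0.3, -1.0]
opening: 0.0451
grip_force: 41.3
```

>>> step_arm([
  [0.035, 0, 0, 0.0015, 0],
  [0.035, 0, 0, 0.0025, 0],
  [0.035, 0, 0, 0.0025, 0],
  [0.035, 0, 0, 0.0025, 0],
])

```text
time_s: 11.68
ee_pos: [0.6402, 0.2267, 0.025]
tcp_rot: [0.001, 0.213, 0.977, 0.001]
ft_force: [-1.8, 0.4, 5.8]
opening: 0.0453
grip_force: 42.0
```

Contact registers at 5.8 N. I'll release and rise straight up.

>>> step_arm([
  [0.0854, 0, 0, 0, 0],
  [0.0854, 0, 0, 0, 0],
  [0.0854, 0, 0, 0, 0],
  [0.0854, 0, 0, 0, 0],
  [0.0854, 0, 0, -0.01, 0],
  [0.0854, 0, 0, -0.035, 0],
  [0.0854, 0, 0, -0.065, 0],
  [0.0854, 0, 0, -0.1, 0],
  [0.0854, 0, 0, -0.14, 0],
  [0.0854, 0, 0, -0.18, 0],
  [0.0854, 0, 0, -0.2, 0],
  [0.0854, 0, 0, -0.2, 0],
  [0.0854, 0, 0, -0.2, 0],
])

```text
time_s: 12.77
ee_pos: [0.64, 0.2266, 0.2257]
tcp_rot: [0.002, 0.213, 0.977, 0.001]
ft_force: [-0.6, 0.6, -0.4]
opening: 0.0852
grip_force: 0.0
```

```bash
python3 w.py w6; python3 -c "
from h import *
import cv2
im=cv2.imread('pics/w6.png')[60:300,170:390]
cv2.imwrite('pics/w6c.png',cv2.resize(im,None,fx=2.5,fy=2.5,interpolation=cv2.INTER_CUBIC))
move([.4664,.3317,.225],174.3)"
```

```text
[0.64   0.2266 0.2257] 12.7667 0.08518385003621193
[[-0.    -0.945 -0.327  0.084]
 [ 1.    -0.    -0.     0.   ]
 [ 0.    -0.327  0.945 -0.143]
 [ 0.     0.     0.     1.   ]]
tool x yaw 155.46 z [ 0.  0. -1.] shift [ 0.2009  0.024  -0.0015] twist -18.841406981751987 joints [ 0.23  0.64  1.05  0.    1.45 -0.92]
```

View pics/w6c.png

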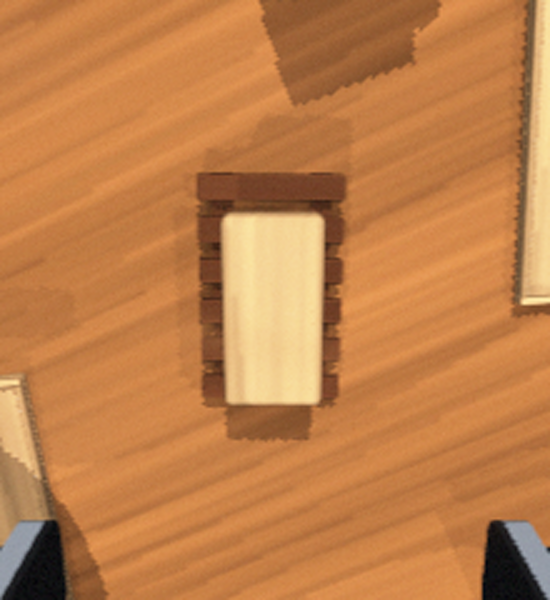

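The brush sits on the rack. Brush rows are 212–405 and columns 222–325; rack rows are 172–406 and columns 197–345 at the top, 202–340 at the bottom.

```bash
python3 - <<'E'
from h import *
import pickle
s,c=pickle.load(open("w6.pkl","rb"))
L=lambda P:(np.array(P)-.75)/2.5+[170,60]
B=ray(c,L([(222,212),(325,212),(323,405),(226,405)]),.044,s);K=ray(c,L([(197,172),(346,172),(338,406),(203,406)]),.012,s)
print(rect(B),rect(K),np.linalg.norm((B-K).mean(0)[:2]))
E
```

```text
('c', [0.6395, 0.228], 'size', [45.7, 89.6], 'yaw', np.float32(155.4)) ('c', [0.6383, 0.227], 'size', [70.0, 117.4], 'yaw', np.float32(155.3)) 0.001526534937709189
```

The brush is within 2 mm of its place. Next, the dish.

>>> step_arm([
  [0.0854, 0.03, 0.004, 0, -5],
  [0.0854, 0.065, 0.008, 0, -10],
  [0.0854, 0.1, 0.012, 0, -15],
  [0.0854, 0.135, 0.016, 0, -18.8],
  [0.0854, 0.165, 0.02, 0, -18.8],
  [0.0854, 0.19, 0.023, 0, -18.8],
  [0.0854, 0.201, 0.024, 0, -18.8],
  [0.0854, 0.201, 0.024, 0, -18.8],
  [0.0854, 0.201, 0.024, 0, -18.8],
  [0.0854, 0.201, 0.024, 0, -18.8],
])

```text
time_s: 13.65
ee_pos: [0.4676, 0.331, 0.2227]
tcp_rot: [-0.0, 0.05, 0.999, -0.0]
ft_force: [0.3, 0.2, 0.8]
opening: 0.0856
grip_force: 0.0
```

```bash
python3 w.py w7; python3 -c "
from h import *
import cv2
im=cv2.imread('pics/w7.png')[90:290,180:380]
cv2.imwrite('pics/w7c.png',cv2.resize(im,None,fx=3,fy=3,interpolation=cv2.INTER_CUBIC))
move([.4664,.3317,.043],174.3)"
```

```text
[0.4676 0.331  0.2227] 13.65 0.08559728064673032
[[-0.    -0.945 -0.327  0.084]
 [ 1.    -0.     0.     0.   ]
 [-0.    -0.327  0.945 -0.143]
 [ 0.     0.     0.     1.   ]]
tool x yaw 174.18 z [-0.    -0.001 -1.   ] shift [0.0014 0.0008 0.1798] twist -0.12062601667514627 joints [ 0.48  0.44  1.4  -0.    1.3  -0.99]
```

View pics/w7c.png

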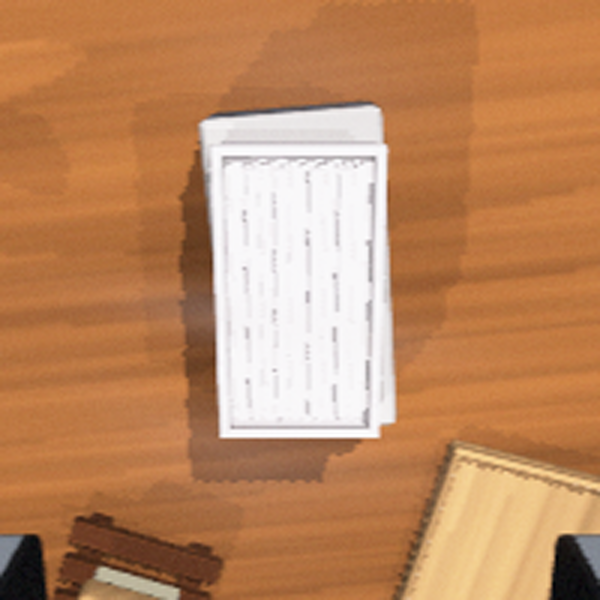

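The dish corners are (212,145), (388,145), (380,437), (220,438), aligned with the tool. The lid corners are (200,121), (382,105), (396,424).

```bash
python3 - <<'E'
from h import *
import pickle
s,c=pickle.load(open("w7.pkl","rb"))
L=lambda P:(np.array(P)-1)/3+[180,90]
print(rect(ray(c,L([(212,145),(388,145),(380,437),(220,438)]),.06,s)))
W=ray(c,L([(200,121),(382,105),(396,424)]),.04,s);print(W,W[[0,2]].mean(0));d=np.diff(W,axis=0);print(np.degrees(np.arctan2(d[:,1],d[:,0])))
E
```

```text
('c', [0.4664, 0.3319], 'size', [60.2, 107.6], 'yaw', np.float32(174.5))
[[0.40301725 0.30263423 0.04      ]
 [0.40407863 0.36737234 0.04      ]
 [0.52673998 0.36434119 0.04      ]] [0.46487862 0.33348771 0.04      ]
[89.06072324 -1.41557879]
```

>>> step_arm([
  [0.0854, 0.0012, 0.0008, 0.03, 0],
  [0.0854, 0.0012, 0.0008, 0.06, 0],
  [0.0854, 0.0012, 0.0008, 0.09, 0],
  [0.0854, 0.0012, 0.0008, 0.12, 0],
  [0.0854, 0.0012, 0.0008, 0.15, 0],
  [0.0854, 0.0012, 0.0008, 0.168, 0],
  [0.0854, 0.0012, 0.0008, 0.178, 0],
  [0.0854, 0.0012, 0.0008, 0.178, 0],
  [0.0854, 0.0012, 0.0008, 0.178, 0],
  [0.0854, 0.0012, 0.0008, 0.178, 0],
], force=25)

```text
time_s: 14.53
ee_pos: [0.4668, 0.3329, 0.0466]
tcp_rot: [0.001, 0.05, 0.999, 0.001]
ft_force: [-0.2, 0.6, 0.6]
opening: 0.0854
grip_force: 0.0
```

>>> step_arm([
  [0.05, 0, 0, 0, 0],
  [0.05, 0, 0, 0, 0],
  [0.05, 0, 0, 0, 0],
  [0.05, 0, 0, 0, 0],
  [0.05, 0, 0, 0, 0],
  [0.05, 0, 0, 0, 0],
], force=40)

```text
time_s: 15.03
ee_pos: [0.4662, 0.3329, 0.0468]
tcp_rot: [0.001, 0.05, 0.999, 0.001]
ft_force: [-0.9, -1.4, 3.7]
opening: 0.0586
grip_force: 43.0
```

>>> step_arm([
  [0.05, 0, 0, 0, 0],
  [0.05, 0, 0, 0, 0],
  [0.05, 0, 0, -0.003, 0],
  [0.05, 0, 0, -0.008, 0],
  [0.05, 0, 0, -0.015, 0],
  [0.05, 0, 0, -0.015, 0],
], force=80)

```text
time_s: 15.53
ee_pos: [0.4661, 0.3331, 0.0619]
tcp_rot: [0.001, 0.05, 0.999, 0.001]
ft_force: [0.8, 1.3, -1.6]
opening: 0.0574
grip_force: 85.9
```

>>> step_arm([
  [0.05, 0, 0, -0.015, 0],
  [0.05, 0, 0, -0.035, 0],
  [0.05, 0, 0, -0.06, 0],
  [0.05, 0, 0, -0.085, 0],
  [0.05, -0.001, -0.015, -0.105, 0],
  [0.05, -0.002, -0.035, -0.12, 0],
  [0.05, -0.004, -0.06, -0.125, 0],
  [0.05, -0.006, -0.09, -0.125, 0],
  [0.05, -0.008, -0.12, -0.125, 0],
  [0.05, -0.01, -0.15, -0.125, 0],
  [0.05, -0.011, -0.18, -0.125, -2],
  [0.05, -0.013, -0.21, -0.125, -4],
  [0.05, -0.015, -0.24, -0.125, -6],
  [0.05, -0.017, -0.27, -0.125, -8],
  [0.05, -0.019, -0.3, -0.125, -10],
  [0.05, -0.02, -0.33, -0.125, -12],
  [0.05, -0.022, -0.36, -0.125, -14],
  [0.05, -0.024, -0.39, -0.125, -16],
  [0.05, -0.026, -0.42, -0.125, -18],
  [0.05, -0.028, -0.45, -0.125, -20],
])

```text
time_s: 17.2
ee_pos: [0.448, -0.1193, 0.1855]
tcp_rot: [0.0, -0.125, 0.992, -0.0]
ft_force: [0.5, 0.4, -1.6]
opening: 0.0578
grip_force: 86.2
```

```bash
python3 -c "
from h import *
print(env.sense()['ee_pos'],env.sense()['opening'])
move([.4406,-.3402,.185],17.6)"
```

```text
[ 0.44797915 -0.11926655  0.18549083] 0.057808171249824555
tool x yaw -165.64 z [ 0.  0. -1.] shift [ 0.0619 -0.2122  0.0005] twist -3.2432132621073606 joints [-0.43  0.28  1.76  0.    1.11 -2.25]
```

>>> step_arm([
  [0.05, 0.008, -0.028, 0, -1],
  [0.05, 0.016, -0.056, 0, -2.5],
  [0.05, 0.025, -0.085, 0, -3.2],
  [0.05, 0.034, -0.115, 0, -3.2],
  [0.05, 0.042, -0.145, 0, -3.2],
  [0.05, 0.05, -0.172, 0, -3.2],
  [0.05, 0.056, -0.192, 0, -3.2],
  [0.05, 0.06, -0.206, 0, -3.2],
  [0.05, 0.062, -0.212, 0, -3.2],
  [0.05, 0.062, -0.212, 0, -3.2],
  [0.05, 0.062, -0.212, 0, -3.2],
  [0.05, 0.062, -0.212, 0, -3.2],
  [0.05, 0.062, -0.212, 0, -3.2],
])

```text
time_s: 18.28
ee_pos: [0.4407, -0.3374, 0.1854]
tcp_rot: [0.0, -0.152, 0.988, 0.0]
ft_force: [-0.9, 0.1, -1.5]
opening: 0.0577
grip_force: 86.2
```

```bash
python3 w.py w8
```

```text
[ 0.4407 -0.3374  0.1854] 18.2833 0.05767990773757461
[[-0.    -0.945 -0.327  0.084]
 [ 1.    -0.     0.     0.   ]
 [-0.    -0.327  0.945 -0.143]
 [ 0.     0.     0.     1.   ]]
```

View pics/w8.png

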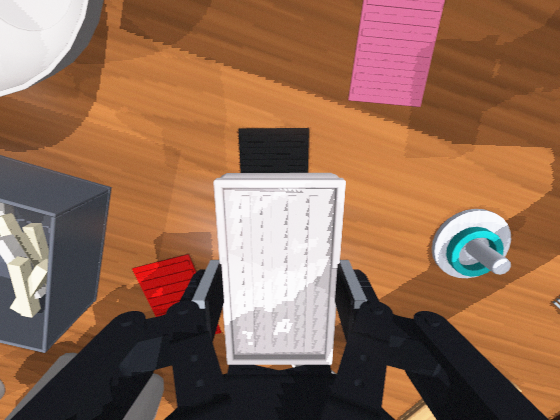

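The mat's near edge is at row 128, columns 239–308. The dish is held with its near top edge at row 179, columns 215–345. The ring lies flat on the foot.

```bash
python3 - <<'E'
from h import *
import pickle
s,c=pickle.load(open("w8.pkl","rb"))
E=ray(c,[(239,128.5),(308.5,128.5)],.005,s);d=E[1]-E[0];print(E,np.linalg.norm(d),np.degrees(np.arctan2(d[1],d[0])))
a=np.radians(197.6);u=np.array([np.cos(a),np.sin(a),0])
m=E.mean(0)-.062*u;print("mat",m)
B=ray(c,[(215,180),(345,180)],.1985,s);print(np.linalg.norm(B[1]-B[0]));b=B.mean(0)-.054*u;print("dish",b)
move(s["ee_pos"]+(m-b)*[1,1,0],17.6)
E
```

```text
[[ 0.39336796 -0.39645756  0.005     ]
 [ 0.37123868 -0.32641553  0.005     ]] 0.07345468896568108 107.53355633783471
mat [ 0.44140114 -0.34268961  0.005     ]
0.058291293487320005
dish [ 0.4411783  -0.33654267  0.1985    ]
tool x yaw -162.47 z [ 0.  0. -1.] shift [ 0.0016 -0.0058  0.    ] twist -0.06611293166213272 joints [-0.79  0.44  1.51  0.    1.19 -2.67]
```

>>> step_arm([
  [0.05, 0.001, -0.0045, 0.015, 0],
  [0.05, 0.001, -0.0045, 0.035, 0],
  [0.05, 0.001, -0.0045, 0.06, 0],
  [0.05, 0.001, -0.0045, 0.085, 0],
  [0.05, 0.001, -0.0045, 0.11, 0],
  [0.05, 0.001, -0.0045, 0.13, 0],
  [0.05, 0.001, -0.0045, 0.148, 0],
  [0.05, 0.001, -0.0045, 0.16, 0],
  [0.05, 0.001, -0.0045, 0.166, 0],
  [0.05, 0.001, -0.0045, 0.169, 0],
  [0.05, 0.001, -0.0045, 0.17, 0],
  [0.05, 0.001, -0.0045, 0.17, 0],
  [0.05, 0.001, -0.0045, 0.17, 0],
])

```text
time_s: 19.42
ee_pos: [0.4413, -0.3435, 0.0162]
tcp_rot: [0.0, -0.152, 0.988, -0.001]
ft_force: [0.1, -1.0, -1.5]
opening: 0.0574
grip_force: 86.1
```

>>> step_arm([
  [0.05, 0, 0, 0.001, 0],
  [0.05, 0, 0, 0.002, 0],
  [0.05, 0, 0, 0.003, 0],
  [0.05, 0, 0, 0.003, 0],
])

```text
time_s: 19.75
ee_pos: [0.4409, -0.3433, 0.0124]
tcp_rot: [0.0, -0.152, 0.988, -0.0]
ft_force: [0.5, -0.2, -0.8]
opening: 0.0575
grip_force: 86.2
```

>>> step_arm([
  [0.05, 0, 0, 0.001, 0],
  [0.05, 0, 0, 0.0015, 0],
  [0.05, 0, 0, 0.002, 0],
  [0.05, 0, 0, 0.002, 0],
])

```text
time_s: 20.08
ee_pos: [0.4409, -0.3433, 0.0122]
tcp_rot: [0.0, -0.152, 0.988, -0.0]
ft_force: [-4.3, 3.2, 14.4]
opening: 0.0574
grip_force: 88.0
```

Firm contact now. I'll release slowly.

>>> step_arm([
  [0.05, 0, 0, -0.001, 0],
  [0.0854, 0, 0, -0.001, 0],
  [0.0854, 0, 0, -0.001, 0],
  [0.0854, 0, 0, -0.001, 0],
  [0.0854, 0, 0, -0.001, 0],
  [0.0854, 0, 0, -0.001, 0],
  [0.0854, 0, 0, -0.015, 0],
  [0.0854, 0, 0, -0.04, 0],
  [0.0854, 0, 0, -0.075, 0],
  [0.0854, 0, 0, -0.11, 0],
  [0.0854, 0, 0, -0.15, 0],
  [0.0854, 0, 0, -0.18, 0],
  [0.0854, 0, 0, -0.2, 0],
  [0.0854, 0, 0, -0.2, 0],
  [0.0854, 0, 0, -0.2, 0],
], force=40)

```text
time_s: 21.33
ee_pos: [0.4412, -0.3435, 0.2112]
tcp_rot: [0.001, -0.152, 0.988, -0.001]
ft_force: [-0.2, 0.8, -1.4]
opening: 0.0856
grip_force: 0.0
```

```bash
python3 w.py w9; python3 -c "
from h import *
import cv2
im=cv2.imread('pics/w9.png')[70:270,180:380]
cv2.imwrite('pics/w9c.png',cv2.resize(im,None,fx=3,fy=3,interpolation=cv2.INTER_CUBIC))
move([.4649,.3335,.225],178.4)"
```

```text
[ 0.4412 -0.3435  0.2112] 21.3333 0.08555956086500464
[[-0.    -0.945 -0.327  0.084]
 [ 1.    -0.     0.     0.   ]
 [-0.    -0.327  0.945 -0.143]
 [ 0.     0.     0.     1.   ]]
tool x yaw -162.54 z [-0.     0.001 -1.   ] shift [-0.2261  0.638  -0.0149] twist 19.05846037418371 joints [-0.8   0.42  1.46  0.    1.26 -2.67]
```

View pics/w9c.png

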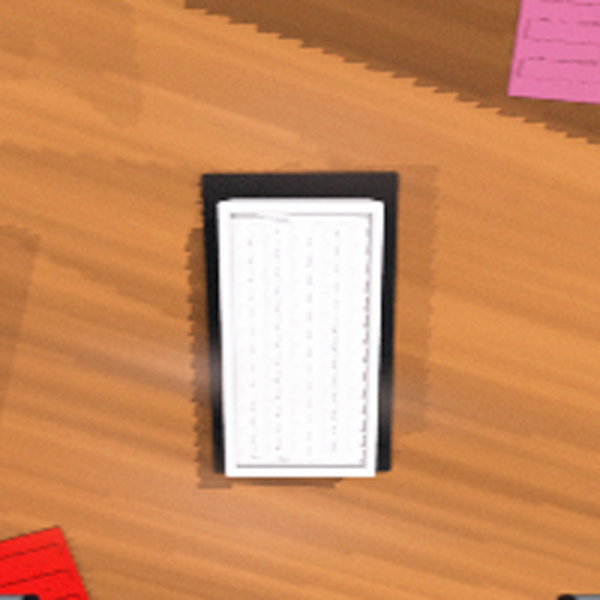

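The dish is on the mat, with dish rows 200–476 and columns 217–384 against mat rows 173–471 and columns 202–397. Now the box.

>>> step_arm([
  [0.0854, -0.01, 0.028, -0.01, 0],
  [0.0854, -0.021, 0.06, -0.015, 0],
  [0.0854, -0.033, 0.094, -0.015, 2],
  [0.0854, -0.045, 0.128, -0.015, 4],
  [0.0854, -0.057, 0.162, -0.015, 6],
  [0.0854, -0.069, 0.196, -0.015, 8],
  [0.0854, -0.081, 0.23, -0.015, 10],
  [0.0854, -0.093, 0.264, -0.015, 12],
  [0.0854, -0.105, 0.298, -0.015, 14],
  [0.0854, -0.117, 0.332, -0.015, 16],
  [0.0854, -0.13, 0.366, -0.015, 18],
  [0.0854, -0.142, 0.4, -0.015, 19.1],
  [0.0854, -0.154, 0.434, -0.015, 19.1],
  [0.0854, -0.166, 0.468, -0.015, 19.1],
  [0.0854, -0.178, 0.502, -0.015, 19.1],
  [0.0854, -0.19, 0.536, -0.015, 19.1],
  [0.0854, -0.202, 0.57, -0.015, 19.1],
  [0.0854, -0.214, 0.604, -0.015, 19.1],
  [0.0854, -0.222, 0.627, -0.015, 19.1],
  [0.0854, -0.226, 0.638, -0.015, 19.1],
])

```text
time_s: 23.05
ee_pos: [0.4638, 0.3359, 0.2229]
tcp_rot: [-0.002, 0.013, 1.0, -0.001]
ft_force: [0.0, -0.5, 0.2]
opening: 0.0857
grip_force: 0.0
```

>>> step_arm([
  [0.0854, 0, 0, 0, 0],
  [0.0854, 0, 0, 0, 0],
  [0.0854, 0, 0, 0, 0],
])

```text
time_s: 23.3
ee_pos: [0.4649, 0.3318, 0.2245]
tcp_rot: [-0.001, 0.015, 1.0, -0.001]
ft_force: [0.2, -0.7, -0.1]
opening: 0.0855
grip_force: 0.0
```

```bash
python3 w.py w10; python3 - <<'E'
from h import *
import pickle
s,c=pickle.load(open("w9.pkl","rb"))
L=lambda P:(np.array(P)-1)/3+[180,70]
a=rect(ray(c,L([(217,200),(384,200),(376,476),(226,476)]),.025,s));b=rect(ray(c,L([(202,173),(397,173),(391,471),(211,471)]),.005,s));print(a,b)
im=cv2.imread('pics/w10.png')[60:300,150:410]
cv2.imwrite('pics/w10c.png',cv2.resize(im,None,fx=2.5,fy=2.5,interpolation=cv2.INTER_CUBIC))
move([.4649,.3335,.02],178.4)
E
```

```text
[0.4649 0.3318 0.2245] 23.3 0.08545850452510745
[[-0.    -0.945 -0.327  0.084]
 [ 1.    -0.     0.     0.   ]
 [-0.    -0.327  0.945 -0.143]
 [ 0.     0.     0.     1.   ]]
('c', [0.4408, -0.3428], 'size', [108.1, 60.4], 'yaw', np.float32(17.6)) ('c', [0.4399, -0.3433], 'size', [122.3, 76.5], 'yaw', np.float32(17.5))
tool x yaw 178.28 z [-0.001 -0.001 -1.   ] shift [0.     0.0019 0.2049] twist -0.11938045634460082 joints [ 0.49  0.43  1.4  -0.    1.31 -1.06]
```

View pics/w10c.png

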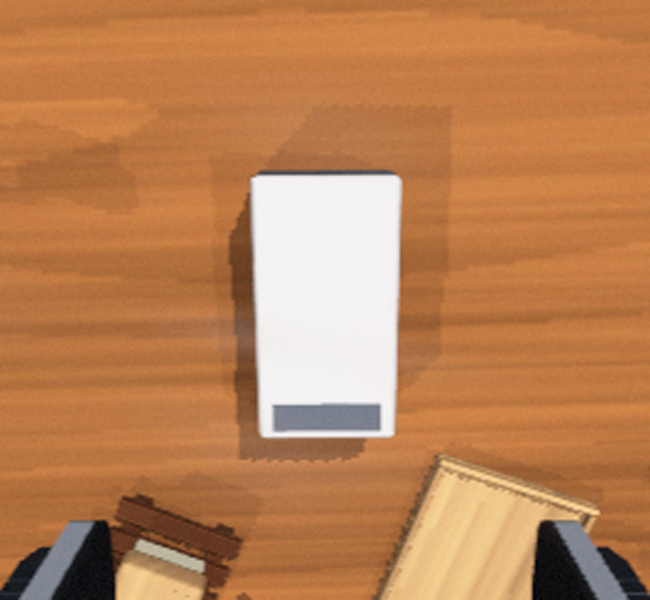

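The lid corners are (250,177), (402,177), (394,437), (260,437), so the box is aligned with the tool.

```bash
python3 - <<'E'
from h import *
import pickle
s,c=pickle.load(open("w10.pkl","rb"))
L=lambda P:(np.array(P)-.75)/2.5+[150,60]
P=ray(c,L([(250,177),(402,177),(394,437),(260,437)]),.04,s);print(rect(P))
move([*P.mean(0)[:2],.021],178.4)
E
```

```text
('c', [0.4648, 0.3333], 'size', [65.2, 121.7], 'yaw', np.float32(178.5))
tool x yaw 178.28 z [-0.001 -0.001 -1.   ] shift [2.000e-04 1.700e-03 2.039e-01] twist -0.11938045634460082 joints [ 0.49  0.43  1.4  -0.    1.31 -1.06]
```

>>> step_arm([
  [0.0854, 0, 0.0015, 0.03, 0],
  [0.0854, 0, 0.0015, 0.06, 0],
  [0.0854, 0, 0.0015, 0.09, 0],
  [0.0854, 0, 0.0015, 0.12, 0],
  [0.0854, 0, 0.0015, 0.15, 0],
  [0.0854, 0, 0.0015, 0.175, 0],
  [0.0854, 0, 0.0015, 0.193, 0],
  [0.0854, 0, 0.0015, 0.202, 0],
  [0.0854, 0, 0.0015, 0.202, 0],
  [0.0854, 0, 0.0015, 0.202, 0],
  [0.055, 0, 0.0015, 0.202, 0],
  [0.055, 0, 0.0015, 0.202, 0],
  [0.055, 0, 0.0015, 0.202, 0],
  [0.055, 0, 0.0015, 0.202, 0],
  [0.055, 0, 0.0015, 0.202, 0],
  [0.055, 0, 0.0015, 0.202, 0],
], force=40)

```text
time_s: 24.68
ee_pos: [0.4661, 0.335, 0.0253]
tcp_rot: [0.001, 0.014, 1.0, 0.001]
ft_force: [-0.7, -1.9, 6.6]
opening: 0.0648
grip_force: 44.5
```

>>> step_arm([
  [0.055, 0, 0, 0, 0],
  [0.055, 0, 0, 0, 0],
  [0.055, 0, 0, -0.01, 0],
  [0.055, 0, 0, -0.035, 0],
  [0.055, 0, 0, -0.065, 0],
  [0.055, 0, 0, -0.1, 0],
  [0.055, 0, 0, -0.13, 0],
  [0.055, 0, 0, -0.16, 0],
  [0.055, 0, 0, -0.16, 0],
  [0.055, 0, 0, -0.16, 0],
], force=80)

```text
time_s: 25.52
ee_pos: [0.4657, 0.3352, 0.1859]
tcp_rot: [0.002, 0.014, 1.0, 0.001]
ft_force: [0.1, 0.2, -3.2]
opening: 0.063
grip_force: 89.2
```

```bash
python3 -c "
from h import *
move([.680,.0215,.20],161)"
```

```text
tool x yaw 178.37 z [ 0.004  0.002 -1.   ] shift [-0.2232 -0.3074 -0.0139] twist 17.369322902631097 joints [ 0.49  0.47  1.46  0.    1.21 -1.05]
```

>>> step_arm([
  [0.055, -0.01, -0.01, -0.02, 2],
  [0.055, -0.03, -0.028, -0.04, 5],
  [0.055, -0.055, -0.05, -0.06, 8],
  [0.055, -0.08, -0.074, -0.08, 11],
  [0.055, -0.105, -0.098, -0.08, 14],
  [0.055, -0.13, -0.12, -0.08, 17.4],
  [0.055, -0.155, -0.143, -0.08, 17.4],
  [0.055, -0.18, -0.167, -0.08, 17.4],
  [0.055, -0.205, -0.19, -0.08, 17.4],
  [0.055, -0.217, -0.202, -0.08, 17.4],
  [0.055, -0.222, -0.207, -0.08, 17.4],
  [0.055, -0.222, -0.207, -0.08, 17.4],
  [0.055, -0.222, -0.207, -0.08, 17.4],
  [0.055, -0.222, -0.207, -0.08, 17.4],
])

```text
time_s: 26.68
ee_pos: [0.68, 0.123, 0.263]
tcp_rot: [-0.001, 0.165, 0.986, 0.0]
ft_force: [-0.8, 0.3, -2.4]
opening: 0.0631
grip_force: 89.2
```

```bash
python3 w.py w11; python3 - <<'E'
from h import *
import pickle
s,c=pickle.load(open("w5.pkl","rb"));E=ray(c,[(98,230),(175,222)],.009,s);d=E[1]-E[0];n=np.array([-d[1],d[0],0])/np.linalg.norm(d);n=-n if n[0]<0 else n
print("w5 near edge",E,np.linalg.norm(d),"c",E.mean(0)+n*.076,np.degrees(np.arctan2(n[1],n[0])))
s,c=pickle.load(open("w11.pkl","rb"));im=c["color"]
# expected tray corners in image
q=s["tcp_rot"];T=R.from_quat([q[1],q[2],q[3],q[0]]).as_matrix();H=np.array(c["hand_eye"]);M=T@H[:3,:3];o=T@H[:3,3]+s["ee_pos"]
a=np.radians(161);u=np.array([np.cos(a),np.sin(a)]);v=np.array([-u[1],u[0]])
for i,j in((1,1),(1,-1),(-1,-1),(-1,1),(0,0)):
    p=np.array([*(np.array([.681,.021])+i*.076*u+j*.047*v),.01])
    w=M.T@(p-o);x,y=w[0]/w[2]*c["fx"]+c["cx"],w[1]/w[2]*c["fy"]+c["cy"]
    print(i,j,round(x),round(y), im[int(y),int(x)] if 0<=y<420 and 0<=x<560 else None)
h=cv2.cvtColor(im,cv2.COLOR_BGR2HSV)
for r in (100,140,180,220):print(r,[tuple(int(t) for t in h[r,x]) for x in range(20,270,12)])
E
```

```text
[0.68  0.123 0.263] 26.6833 0.06313413040225173
[[-0.    -0.945 -0.327  0.084]
 [ 1.    -0.    -0.     0.   ]
 [ 0.    -0.327  0.945 -0.143]
 [ 0.     0.     0.     1.   ]]
w5 near edge [[0.59509824 0.00342512 0.009     ]
 [0.6250744  0.09467242 0.009     ]] 0.09604499108235619 c [0.68228993 0.02532875 0.009     ] -18.18616166971103
1 1 170 142 [ 33  63 106]
1 -1 241 142 [ 73 121 174]
-1 -1 246 246 [237 237 239]
-1 1 182 246 [ 54  85 127]
0 0 210 197 [138 138 142]
100 [(13, 165, 173), (13, 164, 193), (13, 160, 187), (13, 160, 185), (12, 169, 184), (13, 170, 192), (14, 171, 179), (13, 165, 195), (14, 166, 178), (13, 173, 180), (13, 174, 132), (13, 175, 128), (13, 168, 126), (12, 169, 125), (13, 172, 117), (13, 165, 179), (13, 166, 177), (13, 167, 166), (13, 167, 170), (12, 166, 169), (13, 166, 175)]
140 [(13, 175, 169), (13, 170, 189), (13, 162, 184), (13, 168, 173), (14, 170, 175), (13, 165, 173), (12, 162, 167), (13, 164, 163), (12, 164, 159), (12, 170, 153), (13, 176, 139), (13, 170, 111), (12, 175, 112), (12, 171, 91), (13, 178, 93), (13, 167, 99), (13, 163, 163), (12, 172, 162), (13, 169, 173), (12, 172, 163), (13, 170, 177)]
180 [(13, 170, 168), (13, 170, 162), (13, 171, 166), (12, 167, 150), (13, 167, 168), (13, 174, 158), (13, 167, 160), (13, 172, 147), (13, 169, 174), (13, 167, 166), (14, 172, 163), (12, 169, 121), (12, 157, 122), (14, 126, 138), (15, 118, 158), (14, 117, 172), (12, 8, 165), (10, 5, 163), (8, 4, 231), (173, 4, 233), (10, 3, 231)]
220 [(7, 21, 108), (7, 14, 163), (6, 17, 147), (9, 25, 134), (13, 164, 176), (13, 167, 188), (12, 165, 179), (13, 167, 188), (14, 171, 194), (13, 172, 190), (13, 169, 186), (13, 165, 179), (12, 159, 138), (11, 148, 131), (15, 111, 167), (14, 103, 186), (11, 10, 199), (20, 3, 229), (0, 3, 232), (10, 3, 232), (165, 2, 232)]
```

```bash
python3 - <<'E'
from h import *
import pickle
def seg(c,x0,y0,x1,y1,s=None,z=.008):
    h=cv2.cvtColor(cv2.resize(c["color"],None,fx=4,fy=4,interpolation=cv2.INTER_CUBIC),cv2.COLOR_BGR2HSV)
    m=((h[...,1]<138)&(h[...,2]>90)).astype(np.uint8);k=np.zeros_like(m);k[y0*4:y1*4,x0*4:x1*4]=m[y0*4:y1*4,x0*4:x1*4]
    k=cv2.morphologyEx(k,cv2.MORPH_OPEN,np.ones((9,9)))
    q=max(cv2.findContours(k,cv2.RETR_EXTERNAL,cv2.CHAIN_APPROX_NONE)[0],key=cv2.contourArea)[:,0]
    W=ray(c,(q-1.5)/4,z,s)[:,:2]
    (cx,sz,a)=cv2.minAreaRect(np.float32(W*1000));b=cv2.boxPoints((cx,sz,a));print(np.round(cx,1),np.round(sz,1),round(a,1))
print("top near, far");t=dict(np.load("top.npz"));seg(t,235,90,305,172);seg(t,85,108,158,190)
print("scene");t=dict(np.load("scene.npz"));seg(t,232,245,305,300)
print("w1 far tray");s,c=pickle.load(open("w1.pkl","rb"));seg(c,285,235,364,332,s)
E
```

```text
top near, far
[681.4  22.1] [101.3 161.2] 71.3
[641.2 408.7] [102.8 160.1] 68.8
scene
[681.3  21.1] [102.7 163.1] 70.8
w1 far tray
[640.3 408.3] [ 97.4 156.3] 69.0
```

The views agree on the tray: centre (0.681,0.022), yaw 161.

```bash
python3 -c "
from h import *
move([.682,.0215,.08],161)"
```

```text
tool x yaw 161.07 z [-0.001  0.    -1.   ] shift [-0.0349 -0.0955  0.1834] twist 0.06543037347233849 joints [ 0.07  0.65  0.92  0.    1.57 -1.17]
```

>>> step_arm([
  [0.055, -0.008, -0.02, 0, 0],
  [0.055, -0.016, -0.045, 0, 0],
  [0.055, -0.025, -0.07, 0, 0],
  [0.055, -0.032, -0.088, 0.01, 0],
  [0.055, -0.035, -0.0955, 0.03, 0],
  [0.055, -0.035, -0.0955, 0.06, 0],
  [0.055, -0.035, -0.0955, 0.09, 0],
  [0.055, -0.035, -0.0955, 0.12, 0],
  [0.055, -0.035, -0.0955, 0.15, 0],
  [0.055, -0.035, -0.0955, 0.175, 0],
  [0.055, -0.035, -0.0955, 0.195, 0],
  [0.055, -0.035, -0.0955, 0.205, 0],
  [0.055, -0.035, -0.0955, 0.205, 0],
  [0.055, -0.035, -0.0955, 0.205, 0],
  [0.055, -0.035, -0.0955, 0.205, 0],
])

```text
time_s: 27.98
ee_pos: [0.6841, 0.0201, 0.0604]
tcp_rot: [0.002, 0.165, 0.986, 0.0]
ft_force: [0.3, 0.2, -1.0]
opening: 0.0632
grip_force: 89.1
```

>>> step_arm([
  [0.055, 0.003, 0.001, 0.004, 0],
  [0.055, 0.003, 0.001, 0.01, 0],
  [0.055, 0.003, 0.001, 0.017, 0],
  [0.055, 0.003, 0.001, 0.023, 0],
  [0.055, 0.003, 0.001, 0.027, 0],
  [0.055, 0.003, 0.001, 0.029, 0],
  [0.055, 0.003, 0.001, 0.029, 0],
  [0.055, 0.003, 0.001, 0.029, 0],
])

```text
time_s: 28.65
ee_pos: [0.6802, 0.0217, 0.0298]
tcp_rot: [-0.0, 0.165, 0.986, 0.0]
ft_force: [-4.0, 0.3, 4.9]
opening: 0.0635
grip_force: 90.0
```

>>> step_arm([
  [0.055, 0, 0, 0.001, 0],
  [0.055, 0, 0, 0.002, 0],
  [0.055, 0, 0, 0.002, 0],
  [0.055, 0, 0, 0.002, 0],
])

```text
time_s: 28.98
ee_pos: [0.6802, 0.0216, 0.0297]
tcp_rot: [0.0, 0.165, 0.986, -0.0]
ft_force: [-9.2, 0.3, 15.3]
opening: 0.0636
grip_force: 91.2
```

The box is on the tray floor at the expected height. I'll release and retreat.

>>> step_arm([
  [0.055, 0, 0, -0.002, 0],
  [0.055, 0, 0, -0.002, 0],
  [0.0854, 0, 0, -0.002, 0],
  [0.0854, 0, 0, -0.002, 0],
  [0.0854, 0, 0, -0.002, 0],
  [0.0854, 0, 0, -0.002, 0],
  [0.0854, 0, 0, -0.002, 0],
  [0.0854, 0, 0, -0.015, 0],
  [0.0854, 0, 0, -0.04, 0],
  [0.0854, 0, 0, -0.075, 0],
  [0.0854, 0, 0, -0.11, 0],
  [0.0854, 0, 0, -0.15, 0],
  [0.0854, 0, 0, -0.185, 0],
  [0.0854, 0, 0, -0.2, 0],
  [0.0854, 0, 0, -0.2, 0],
  [0.0854, 0, 0, -0.2, 0],
], force=40)

```text
time_s: 30.32
ee_pos: [0.6807, 0.0217, 0.2291]
tcp_rot: [0.001, 0.165, 0.986, 0.0]
ft_force: [0.1, -0.5, 0.4]
opening: 0.0853
grip_force: 0.0
```

```bash
python3 w.py w12; python3 - <<'E'
from h import *
import pickle
s,c=pickle.load(open("w12.pkl","rb"))
h=cv2.cvtColor(c["color"],cv2.COLOR_BGR2HSV)
m=((h[...,1]<40)&(h[...,2]>170)).astype(np.uint8);m[:60]=0;m[300:]=0;m[:,:200]=0;m[:,360:]=0
q=max(cv2.findContours(m,cv2.RETR_EXTERNAL,cv2.CHAIN_APPROX_NONE)[0],key=cv2.contourArea)[:,0]
def rr(W):(cx,sz,a)=cv2.minAreaRect(np.float32(W[:,:2]*1000));print(np.round(cx,1),np.round(sz,1),round(a,1))
rr(ray(c,q,.044,s))
k=((h[...,1]<138)).astype(np.uint8);k[:40]=0;k[310:]=0;k[:,:180]=0;k[:,380:]=0
q=max(cv2.findContours(k,cv2.RETR_EXTERNAL,cv2.CHAIN_APPROX_NONE)[0],key=cv2.contourArea)[:,0];rr(ray(c,q,.008,s))
E
```

```text
[0.6807 0.0217 0.2291] 30.3167 0.08525504457237183
[[-0.    -0.945 -0.327  0.084]
 [ 1.    -0.    -0.     0.   ]
 [ 0.    -0.327  0.945 -0.143]
 [ 0.     0.     0.     1.   ]]
[678.7  22.7] [ 65.  121.3] 71.0
[693.1   9.4] [109.2 185.9] 71.1
```

```bash
python3 -c "
from workcell import order
print(order.close_job())"
```

```text
the job is handed in; nothing more can be done
None
```

I took the pile apart and put each of the four things in its place. By camera measurement the ring, brush, dish and box are all within about 5 mm of centre, and the long ones are lined up. I handed the job in at about 30 s of the 138 s allowed; the hand-in gave no verdict.

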